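# Put the wire winder in gear and bring it to its loading mark

### The job

Put the jump-ring wire winder into gear: take the red knob on top, ease it down with light pressure (never lean on it with more than about 2 kg) while rocking it round a little this way and that until the hidden teeth mesh and it slides fully home. Then, with the knob still down and in gear, gently turn it clockwise until the orange pin on the dial stands at the yellow mark, and let go, leaving it in gear. Move the dial only through the knob, never by touching it, and leave the other things where they are.

Things in the scene. Friction and masses are not known exactly. Their poses are not given: they have to be found in the camera images.
- winder: Wire winder: green cast gearbox 170 x 170 mm on a dark 200 x 200 mm base plate, top face 90 mm above the table, fixed to the table; a grey motor sticks out on its +x side. Origin: centre of its underside, on the vertical spindle axis; z up; the yellow mark lies on its +x side.
- spindle: Vertical spindle in the middle of the winder; turns freely about its z (up), either way, with the red knob. Origin on its axis at table height; its x is the long direction of the knob's bar. Under the knob hang 3 clutch teeth; the dial has 6 gaps for them, 60 degrees apart, each 4 mm wider than a tooth (0.07 rad of play either side). How they stand can only be felt, not seen.
- knob (a joint): How far the gear-change knob is pushed down (m): 0 = up (out of gear), 0.012 = fully home (solid stop). It slides with about 4 N of friction and stays where it is left. At about 0.004 its teeth, hidden in the dark collar, land hard on the dial's teeth, unless they stand over gaps: then it slides on with only its friction.
- knob_grip (a point): Grip point of the red knob: on the spindle axis, 158 mm above the table when up, 16 mm below the bar's top. The grip is an upright red bar 50 mm long (its x), 22 mm thick (its y), 42 mm high, on a black round flange 68 mm wide whose top is 26 mm below this point. Axes as the spindle's; sinks with the knob.
- dial: Aluminium dial, 132 mm across, 92 to 98 mm above the table, round the spindle, with a dark collar (74 mm across, up to 118 mm) in its middle. Turns about its z (up) with 0.2 N m of friction, stays where it is left; out of gear the knob does not move it, in gear the knob drives it after up to 0.15 rad of play. Origin on the spindle axis at table height; its x points to the orange pin.
- pin (a point): The orange wire pin on the dial, 9 mm thick, 10 mm high (98 to 108 mm above the table), 56 mm from the spindle axis. At the start it stands 0.5 to 1.2 rad counter-clockwise (seen from above) of the mark. This point is 106 mm above the table.
- mark (a point): Loading position: where the pin must stand, 56 mm from the spindle axis, in line with the yellow block (14 mm wide, beside the dial's rim on the winder's +x side). 106 mm above the table. Fixed to the winder.
- tub_mid (a point): Bystander: clear plastic tub, 72 mm wide, 50 mm high. Its centre. Leave it alone.
- jar_mid (a point): Bystander: small jar with red lid, 44 mm wide, 62 mm high. Its centre. Leave it alone.
- spool_mid (a point): Bystander: brass wire spool, 60 mm wide, 36 mm high. Its centre. Leave it alone.
- tin_mid (a point): Bystander: blue tin, 84 mm wide, 45 mm high. Its centre. Leave it alone.
- dapping_block_mid (a point): Bystander: dark steel block, 55 mm cube. Its centre. Leave it alone.
- pliers_mid (a point): Bystander: blue-handled pliers lying flat, about 150 mm long. Its centre. Leave it alone.
- screwdriver_mid (a point): Bystander: screwdriver lying flat, 160 mm long. Its centre. Leave it alone.

How it is judged:
By the outcome, as a careful person would: the job done as asked, in the order asked, and still so for the second after the job is handed in, with the robot touching nothing.
It also fails if it takes over 56 s, if anything falls off the work surface, if the arm or the gripper's body presses on something with over 40 N, if the wrist force passes 120 N, or if a joint passes its speed limit or range.

### The arm

A 6-joint arm with a two-finger parallel gripper is mounted at the origin on the work surface. World frame = base frame: x ahead of the robot, y to its left, z up, the work surface at z = 0. Lengths are in m, angles in rad, forces in N, time in s.
With the tool pointing down it reaches from about 0.425 to 1.125 m from the base axis. Payload 14.9 kg.
Tool frame: the origin (TCP) lies at the very end of the fingers, on their centre line; the grasp point (between the pads) lies 19 mm behind it; z points along the fingers, y is the line along which they close (so a half turn about z gives the same grasp; the last joint's range is limited). The gripper opens to 91 mm and grips with 3 to 60 N. Pads are 32 mm wide; open, the fingers measure 118 mm over their backs; the gripper's body (76 mm by 178 mm) begins 60 mm behind the grasp point.
Start: joints at [-0.033, 0.379, 1.734, -0, 1.028, -0.033], TCP at [0.7, -0, 0.214] pointing down, gripper open.
Joint ranges: [-2.77, 2.77], [-0.74, 2.19], [0, 2.66], [-1.06, 4.2], [0.31, 2.87], [-3.08, 3.08]. Speed limits (rad/s): [1.89, 1.89, 2.39, 3.14, 3.14, 3.14].

### API

Orientations are given as a rotation vector (axis times angle).
In Python, from workcell import bot, optics, finish_job gives the robot as it stands.
- The arm moves only by the shell command python3 -m crank 'ROWS' [FORCE]. ROWS is JSON, one flat list of numbers, 7 for each row, row after row: the gripper's target within -1 to 1 (fully open at 1, half-way at 0, shut at -1), then the shift along the tool's x, y, z as a fraction of full scale, then the turn, a rotation vector about the tool's x, y, z as a fraction of full scale. A call has 1 to 20 rows; each row is the pose to reach, as a shift and turn from the pose commanded when the call began, along the tool's axes at that moment, turning the shorter way round; what a row does not reach only later rows make up. Full scale, the value 1, is 0.6 m for a shift and 180 degrees for a turn. A row lasts 1/8 s, in which the tool goes at most 62.5 mm and 10.7 degrees, less where a joint would pass 70% of its speed; a pose out of reach is approached as far as the arm can. A call with a number of a shift or a turn outside -1 to 1 is refused whole. A call with a gripper value outside its range is refused whole. The fingers move at their own pace and stop on an object; FORCE is the grip in N (left out, the last holds). Time passes only in rows, so rows that repeat a pose let the fingers close. It gives the time, the measured TCP pose, the force, the opening and the grip force at its end, in the units of the state.
- bot.state(): the state, without advancing time (a new reading comes with each control period).
- optics.get_image(name): name is "scene" or "side" or "wrist"; returns the picture (420x560x3 uint8, red, green, blue); there is no depth.
- optics.get_calibration(name): a dict with "fx", "fy", "cx", "cy" (pixels), "k1" (the pictures are not rectified: a ray, as slopes to the right and down, at radius r is drawn at 1 + k1 r^2 times it, then the intrinsics apply), "view" (4x4, takes a point from world to camera coordinates). Camera axes: x right, y down, z forward; pixel columns grow to the right and rows downward; lengths in m; the calibration is good to about 2 mm. A picture is of the moment at which its call begins: read the wrist's pose just before it. get_calibration takes no time and is no camera call; for the wrist camera it gives the pose at the moment of the call.
- finish_job(): hands the job in; it is judged then, once.
Trained networks look in the newest picture that a camera, given by its name, has taken for a name from the list of things; names that differ only in an ending like _2 or _b are one class to them, and where a whole thing is asked for, a point or a joint stands for the part that bears it (a point fixed in the world has none). Each returns a list of dicts, best first, with "conf" (0 to 1); they miss things now and then, are a little off and sometimes report something else, mostly with a low value. They report only what shows in the picture. A call takes as long as a camera call.
- optics.cut_out(name, camera): "pixels" (420x560 bool, what is visible of it) and "uv" ([column, row] in pixels, amid what is visible of it).
The state is a dict: "time_s": time; "q": joint angles; "joint_velocities": joint speeds; "tau": joint torques, N m; "ee_pos": TCP position; "tcp_rot": TCP orientation; "contact_force": force on the tool from outside, world axes, zero at the start; "ft_torque": the same for the moment, N m; "grip_width": opening from 0.0 (shut) to 1.0 (fully open); "grasp_force": force on a finger pad.
Only numpy, scipy, OpenCV 4.12 (cv2) and the standard library are available. Lean on these libraries where they do the work, as an engineer would, in place of code of your own. Each camera call takes 0.05 s, during which the arm holds its last target. There are 200 camera calls.

## Working session

There is one attempt and no reset: what is moved stays moved. The work goes in short steps, Python scripts to look and compute and a shell command to move; the robot and the scene stay as the last step left them, time stands still between calls to the robot, and variables do not carry over. Pictures are saved under pics/ and viewed, at most 10 in all, crops included, and the job is handed in when it is done.

```bash
mkdir -p pics; cat > h.py <<'E'
import numpy as np, cv2
from workcell import bot, optics, finish_job
def ray(cam,uv,C=None):
    C=C or optics.get_calibration(cam)
    K=np.array([[C['fx'],0,C['cx']],[0,C['fy'],C['cy']],[0,0,1.]])
    p=cv2.undistortPoints(np.array([[uv]],float),K,np.array([C['k1'],0,0,0.]))[0,0]
    V=np.array(C['view']);R=V[:3,:3];o=-R.T@V[:3,3]
    return o,R.T@np.array([p[0],p[1],1.])
def atz(cam,uv,z,C=None):
    o,d=ray(cam,uv,C); return o+d*(z-o[2])/d[2]
def proj(cam,P):
    C=optics.get_calibration(cam);V=np.array(C['view']);c=V[:3,:3]@np.array(P)+V[:3,3]
    x=c[:2]/c[2];x=x*(1+C['k1']*(x@x));return np.array([C['fx']*x[0]+C['cx'],C['fy']*x[1]+C['cy']])
E
python3 - <<'E'
from h import *
print(bot.state())
for c in ['scene','side','wrist']:
    im=optics.get_image(c); cv2.imwrite(f'pics/{c}0.png',im[:,:,::-1])
    for n,z in [('knob',.158),('pin',.103),('dial',.098),('winder',.09)]:
        for r in optics.cut_out(n,c)[:2]:
            print(c,n,round(r['conf'],2),np.round(r['uv']),r['pixels'].sum(),np.round(atz(c,r['uv'],z),3))
E
python3 -c "
import cv2,numpy as np
cv2.imwrite('pics/ab.png',cv2.resize(np.hstack([cv2.imread('pics/scene0.png'),cv2.imread('pics/wrist0.png')]),(800,300)))"
```

```text
{'time_s': 0.0, 'q': array([-3.32724679e-02,  3.79430768e-01,  1.73478353e+00, -8.47889167e-06,
        1.02850299e+00, -3.33315394e-02]), 'joint_velocities': array([ 6.12987728e-04,  1.75467863e-03,  2.28218420e-04, -1.24042455e-03,
       -1.42346564e-05,  1.35754306e-03]), 'tau': array([ 6.45993277e-04, -7.63727903e+01, -4.34372771e+01,  6.49972307e-02,
        4.23743343e-02, -1.55693674e-04]), 'ee_pos': array([6.99597122e-01, 2.50338707e-05, 2.13271369e-01]), 'tcp_rot': array([-2.22079363e+00, -2.22093454e+00,  1.21487638e-03]), 'contact_force': array([ 0.43708174, -0.30789036,  0.57062593]), 'ft_torque': array([-0.01592786,  0.04408856,  0.00410786]), 'grasp_force': 0.0, 'grip_width': 1.0016698419051682}
scene knob 0.61 [221. 210.] 47 [ 0.608 -0.13   0.158]
scene pin 0.62 [222. 216.] 341 [ 0.593 -0.142  0.103]
scene dial 0.87 [223. 217.] 324 [ 0.593 -0.14   0.098]
scene dial 0.48 [432. 299.] 747 [0.535 0.508 0.098]
scene winder 0.96 [214. 243.] 2854 [ 0.683 -0.112  0.09 ]
side knob 0.88 [321. 233.] 509 [ 0.561 -0.15   0.158]
side pin 0.69 [353. 219.] 328 [ 0.7   -0.104  0.103]
side pin 0.6 [318. 240.] 1468 [ 0.571 -0.128  0.103]
side dial 0.74 [318. 242.] 1524 [ 0.566 -0.133  0.098]
side dial 0.65 [319. 232.] 468 [ 0.59  -0.1    0.098]
side winder 0.6 [322. 252.] 5619 [ 0.562 -0.162  0.09 ]
wrist knob 0.71 [175. 355.] 304 [ 0.606 -0.117  0.158]
wrist pin 0.65 [196. 336.] 2130 [ 0.609 -0.139  0.103]
wrist dial 0.62 [194. 338.] 1937 [ 0.604 -0.146  0.098]
wrist winder 0.7 [214. 260.] 15997 [ 0.631 -0.056  0.09 ]
wrist winder 0.29 [176. 352.] 304 [ 0.58  -0.172  0.09 ]
```

View pics/scene0.png

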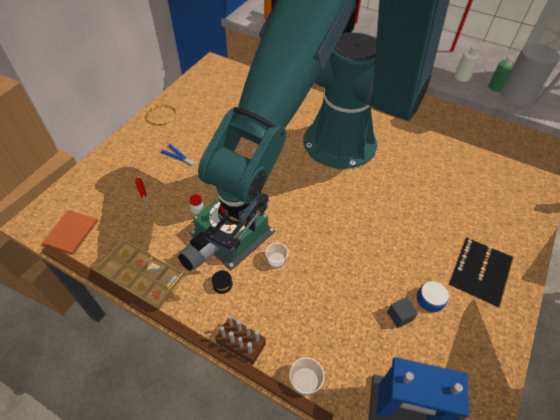

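View pics/side0.png

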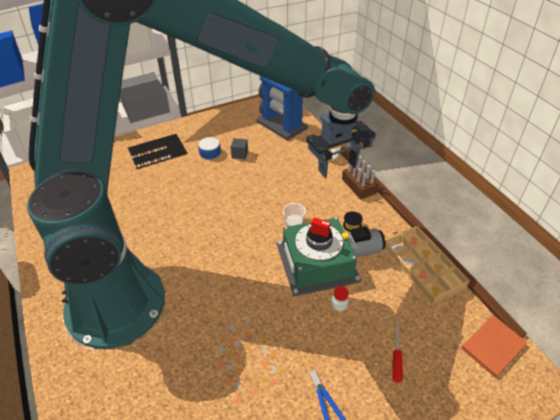

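The scene view shows the winder at about (235,230), half hidden by the arm. The side view shows the red knob at (320,228), the dial at (320,240), the yellow mark at about (346,237), the motor at (367,241) and the jar at (340,298). I'll look at the wrist picture next.

View pics/wrist0.png

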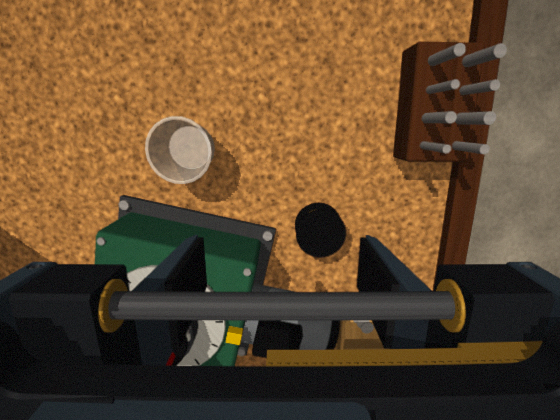

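```bash
python3 - <<'E'
from h import *
for c in ['side','wrist']:
    C=optics.get_calibration(c); V=np.array(C['view']); print(c,C['fx'],C['k1'],np.round(V,3).tolist(), -V[:3,:3].T@V[:3,3])
    im=cv2.cvtColor(cv2.imread(f'pics/{c}0.png'),cv2.COLOR_BGR2HSV)
    for nm,lo,hi in [('red',(0,170,90),(6,255,255)),('org',(8,200,150),(18,255,255)),('yel',(22,180,150),(34,255,255))]:
        m=cv2.inRange(im,lo,hi);n,l,s,ce=cv2.connectedComponentsWithStats(m)
        for i in range(1,n):
            if s[i,4]>4 and 150<ce[i,0]<400 or s[i,4]>60: print(c,nm,s[i].tolist(),ce[i].round(1))
E
```

```text
side 456.0664241705104 -0.1182589628067919 [[0.894, -0.448, -0.006, -0.457], [-0.32, -0.63, -0.708, 0.255], [0.313, 0.635, -0.706, 1.241], [0.0, 0.0, 0.0, 1.0]] [ 0.10158161 -0.83110481  1.05448907]
side red [310, 218, 20, 19, 261] [319.3 227.3]
side red [334, 286, 15, 14, 163] [340.8 292.7]
side red [393, 350, 10, 33, 302] [397.3 366. ]
side yel [342, 233, 6, 6, 29] [344.7 235.3]
wrist 312.30667675997944 -0.03787855621808987 [[1.0, 0.001, -0.001, -0.7], [0.001, -0.96, 0.281, -0.033], [-0.0, -0.281, -0.96, 0.392], [0.0, 0.0, 0.0, 1.0]] [0.70042222 0.07975165 0.38551431]
wrist yel [226, 332, 16, 13, 158] [233.  337.8]
```

The wrist view shows the winder at the lower left: the base-plate edge runs from (124,205) to (267,236), the yellow mark is at (233,338), and the motor is to its right. That puts the winder's yaw at about -0.2 rad. The fingers hide most of the dial and knob.

```bash
python3 - <<'E'
from h import *
print('knob',atz('side',(319.3,227.3),.157),'mark side',[atz('side',(344.7,235.3),z).round(3) for z in (.095,.1,.11)],'wrist',[atz('wrist',(233,337.8),z).round(3) for z in (.095,.1,.11)])
a=atz('wrist',(101,241),.09);b=atz('wrist',(247,272),.09);print(a,b,np.arctan2((b-a)[1],(b-a)[0]),np.linalg.norm(b-a))
E
```

```text
knob [ 0.56829312 -0.13090002  0.157     ] mark side [array([ 0.649, -0.142,  0.095]), array([ 0.646, -0.146,  0.1  ]), array([ 0.641, -0.153,  0.11 ])] wrist [array([ 0.647, -0.148,  0.095]), array([ 0.648, -0.144,  0.1  ]), array([ 0.65 , -0.136,  0.11 ])]
[ 0.51548823 -0.03550031  0.09      ] [ 0.66460446 -0.06954933  0.09      ] -0.22449012900358445 0.1529541977695362
```

```bash
python3 -m crank '[1,0,0,-0.145,0,0,0, 1,-0.333,-0.22,-0.145,0,0,0, 1,-0.333,-0.22,-0.145,0,0,0, 1,-0.333,-0.22,-0.145,0,0,0, 1,-0.333,-0.22,-0.145,0,0,0, 1,-0.333,-0.22,-0.145,0,0,0, 1,-0.333,-0.22,-0.145,0,0,0, 1,-0.333,-0.22,-0.145,0,0,0]'
python3 - <<'E'
from h import *
im=optics.get_image('wrist'); cv2.imwrite('pics/wrist1.png',im[:,:,::-1])
h=cv2.cvtColor(im,cv2.COLOR_RGB2HSV)
for nm,lo,hi,z in [('red',(0,170,90),(6,255,255),.174),('org',(7,180,130),(19,255,255),.108),('yel',(22,180,150),(34,255,255),.1)]:
    m=cv2.inRange(h,lo,hi);n,l,s,ce=cv2.connectedComponentsWithStats(m)
    for i in range(1,n):
        if s[i,4]>15: print(nm,s[i].tolist(),ce[i].round(1),atz('wrist',ce[i],z).round(3))
for n,z in [('knob',.158),('pin',.103),('dial',.098)]:
    for r in optics.cut_out(n,'wrist')[:2]: print(n,round(r['conf'],2),np.round(r['uv']),r['pixels'].sum(),np.round(atz('wrist',r['uv'],z),3))
E
```

```text
time_s: 1.75
ee_pos: [0.5685, -0.199, 0.3007]
tcp_rot: [-2.22, -2.223, 0.0]
contact_force: [-0.9, -0.4, 0.8]
grip_width: 0.999
grasp_force: 0.0
red [262, 102, 49, 55, 1164] [285.2 128.1] [ 0.572 -0.123  0.174]
red [257, 227, 28, 29, 636] [270.3 241.5] [ 0.558 -0.235  0.174]
red [284, 335, 23, 15, 189] [296.2 342.8] [ 0.586 -0.359  0.174]
org [314, 98, 19, 14, 89] [324.  104.3] [ 0.616 -0.099  0.108]
org [473, 167, 22, 20, 268] [483.5 176.2] [ 0.81  -0.178  0.108]
org [468, 202, 21, 19, 245] [478.6 211.4] [ 0.811 -0.221  0.108]
org [97, 227, 7, 7, 28] [100.4 230.2] [ 0.343 -0.247  0.108]
org [426, 238, 20, 18, 221] [435.8 246.7] [ 0.764 -0.268  0.108]
org [460, 238, 21, 18, 217] [470.2 246.8] [ 0.809 -0.268  0.108]
org [422, 272, 14, 15, 137] [429.4 278.9] [ 0.763 -0.313  0.108]
org [454, 284, 11, 27, 67] [459.6 296. ] [ 0.808 -0.339  0.108]
org [458, 312, 7, 18, 45] [461.1 320.7] [ 0.816 -0.378  0.108]
yel [342, 137, 16, 14, 168] [349.6 143.7] [ 0.648 -0.142  0.1  ]
knob 0.68 [283. 129.] 3346 [ 0.57  -0.124  0.158]
knob 0.24 [296.   3.] 372 [ 0.582 -0.015  0.158]
pin 0.97 [288. 127.] 10382 [ 0.576 -0.123  0.103]
dial 0.62 [297. 339.] 333 [ 0.591 -0.413  0.098]
```

View pics/wrist1.png

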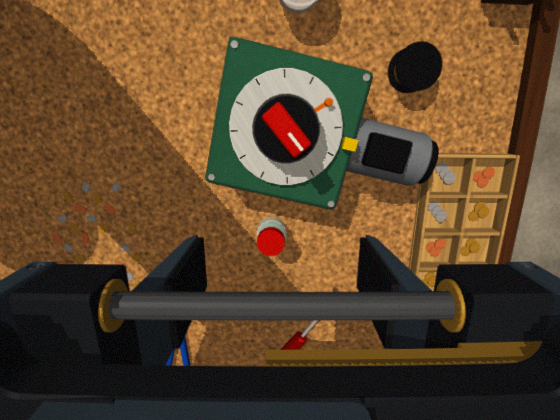

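The wrist view now shows everything: the red bar at (285,128), slanting from upper left to lower right with a white stripe at its lower-right end. The orange pin is at about (328,102), the yellow mark at (349,144), and the gearbox screws at (234,44), (366,77), (333,204) and (211,178). Next I'll compute the axis, mark, pin and bar angles.

```bash
python3 - <<'E'
from h import *
im=cv2.imread('pics/wrist1.png');h=cv2.cvtColor(im,cv2.COLOR_BGR2HSV)
S=np.array([atz('wrist',p,.09) for p in [(234,44),(366,77),(333,204),(211,178)]])
c=S.mean(0);print('axis screws',c.round(4),np.linalg.norm(S-c,axis=1).round(3))
e=S[1]-S[0]+S[2]-S[3];print('yaw',np.arctan2(e[1],e[0]))
m=cv2.inRange(h,(0,170,60),(6,255,255));m[:, :255]=0;m[:90]=0;m[165:]=0;m[:,315:]=0
g=cv2.inRange(h,(0,0,150),(180,80,255));  # stripe
m2=m.copy();m2[100:158,262:311]|=g[100:158,262:311]
ys,xs=np.nonzero(m2)
W=np.array([atz('wrist',p,.174)[:2] for p in zip(xs,ys)])
r=cv2.minAreaRect((W*1000).astype(np.float32));b=cv2.boxPoints(r);print('bar',r)
L=[b[1]-b[0],b[2]-b[1]];l=max(L,key=np.linalg.norm);print('bar ang',np.arctan2(l[1],l[0]))
# dial disc white
pm=np.zeros_like(m);
for a in [(324,104.3),(329,102)]:
    p=atz('wrist',a,.105); d=p-c; print('pin',p.round(4),np.hypot(d[0],d[1]),np.arctan2(d[1],d[0]))
p=atz('wrist',(349.6,143.7),.1);d=p-c;print('mark',p,np.arctan2(d[1],d[0]))
np.save('axis.npy',c)
big=cv2.resize(im[40:230,200:390],(760,600),interpolation=cv2.INTER_CUBIC)
cv2.imwrite('pics/crop1.png',cv2.resize(im[50:210,210:370],(600,600),interpolation=cv2.INTER_CUBIC))
E
```

```text
axis screws [ 0.574  -0.1261  0.09  ] [0.109 0.108 0.109 0.109]
yaw -0.21746341636530486
bar ((572.748779296875, -124.66389465332031), (45.133358001708984, 51.10887145996094), 0.1473837047815323)
bar ang -1.5682241
pin [ 0.616  -0.0988  0.105 ] 0.05007372647397691 0.5751940839370976
pin [ 0.6215 -0.0963  0.105 ] 0.05603468241353139 0.5589823273012029
mark [ 0.64825932 -0.14215444  0.1       ] -0.2134169090442581
```

View pics/crop1.png

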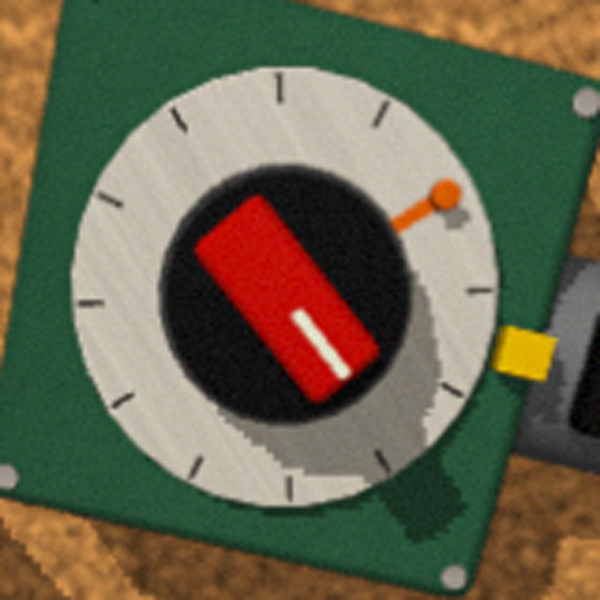

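The axis is at about (0.5735, -0.1255), bar at about -0.91 rad, pin at 0.56 and mark at -0.215, so the dial needs about 0.775 rad clockwise. I'll move above the knob, turning the tool 0.66 rad CCW.

```bash
python3 -m crank '[1,0.1225,0.0083,0.1,0,0,-0.21, 1,0.1225,0.0083,0.15,0,0,-0.21, 1,0.1225,0.0083,0.1667,0,0,-0.21, 1,0.1225,0.0083,0.1667,0,0,-0.21, 1,0.1225,0.0083,0.1667,0,0,-0.21, 1,0.1225,0.0083,0.1667,0,0,-0.21]' 20
python3 - <<'E'
from h import *
im=optics.get_image('wrist'); cv2.imwrite('pics/wrist2.png',im[:,:,::-1])
im=cv2.imread('pics/wrist1.png')
P=[(p[0]/3.75+210,p[1]/3.75+50) for p in [(195,247),(260,195),(380,352),(320,403)]]
print(bot.state()['q'].round(2))
E
```

```text
time_s: 2.7
ee_pos: [0.5732, -0.1262, 0.2011]
tcp_rot: [1.385, 2.819, 0.0]
contact_force: [-0.4, 0.0, 0.0]
grip_width: 1.001
grasp_force: 0.0
[-0.26  0.22  1.97  0.    0.95 -0.91]
```

View pics/wrist2.png

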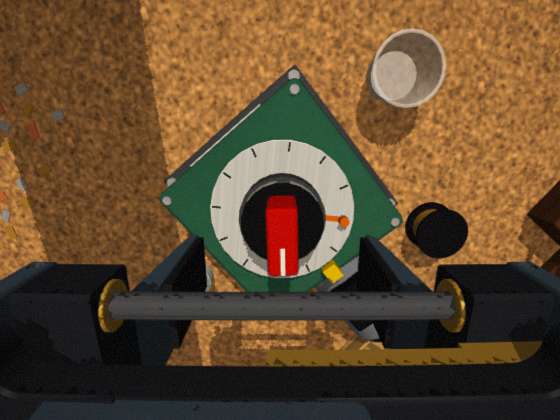

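The bar is upright in the image and centred at column 282 between the fingers, so the alignment is good. I'll descend and grip gently.

```bash
python3 -m crank '[1,0,0,0.06,0,0,0, 1,0,0,0.09,0,0,0, 1,0,0,0.102,0,0,0, 1,0,0,0.102,0,0,0, -1,0,0,0.102,0,0,0, -1,0,0,0.102,0,0,0, -1,0,0,0.102,0,0,0, -1,0,0,0.102,0,0,0, -1,0,0,0.102,0,0,0, -1,0,0,0.102,0,0,0, -1,0,0,0.102,0,0,0, -1,0,0,0.102,0,0,0]' 25
```

```text
time_s: 4.25
ee_pos: [0.5734, -0.1262, 0.1397]
tcp_rot: [1.382, 2.821, 0.001]
contact_force: [4.1, 2.6, -2.5]
grip_width: 0.242
grasp_force: 25.0
```

Gripped, with the opening at 22 mm. Easing down 4.5 mm to feel for the teeth.

```bash
python3 -m crank '[-1,0,0,0.002,0,0,0, -1,0,0,0.004,0,0,0, -1,0,0,0.005,0,0,0, -1,0,0,0.005,0,0,0]'; python3 -m crank '[-1,0,0,0.001,0,0,0, -1,0,0,0.0025,0,0,0, -1,0,0,0.0025,0,0,0]'
```

```text
time_s: 4.75
ee_pos: [0.5734, -0.1263, 0.1369]
tcp_rot: [1.382, 2.821, 0.001]
contact_force: [4.6, 3.7, 1.5]
grip_width: 0.242
grasp_force: 25.0
time_s: 5.12
ee_pos: [0.5734, -0.1263, 0.1356]
tcp_rot: [1.382, 2.821, 0.001]
contact_force: [2.9, 3.9, 7.0]
grip_width: 0.244
grasp_force: 25.0
```

```bash
python3 -m crank '[-1,0,0,0.001,0,0,0, -1,0,0,0.001,0,0,0]'; python3 -m crank '[-1,0,0,0,0,0,0.02, -1,0,0,0,0,0,0.04, -1,0,0,0,0,0,0.04]';  python3 -m crank '[-1,0,0,0,0,0,0.02, -1,0,0,0,0,0,0.04, -1,0,0,0,0,0,0.04]'
```

```text
time_s: 5.38
ee_pos: [0.5735, -0.1263, 0.1355]
tcp_rot: [1.382, 2.821, 0.001]
contact_force: [-0.9, 4.3, 15.4]
grip_width: 0.237
grasp_force: 25.0
time_s: 5.75
ee_pos: [0.5735, -0.1264, 0.1355]
tcp_rot: [1.558, 2.727, 0.001]
contact_force: [-0.7, 2.9, 14.8]
grip_width: 0.241
grasp_force: 25.0
time_s: 6.12
ee_pos: [0.5734, -0.1264, 0.1355]
tcp_rot: [1.726, 2.624, 0.0]
contact_force: [-1.7, 2.3, 14.3]
grip_width: 0.238
grasp_force: 25.0
```

```bash
R='"'; python3 -m crank '[-1,0,0,-0.0004,0,0,0.015, -1,0,0,-0.0004,0,0,0.03, -1,0,0,-0.0004,0,0,0.03]' | egrep 'pos|force'; python3 -m crank '[-1,0,0,0,0,0,0.015, -1,0,0,0,0,0,0.03, -1,0,0,0,0,0,0.03]' | egrep 'pos|force';python3 -m crank '[-1,0,0,0,0,0,0.015, -1,0,0,0,0,0,0.03, -1,0,0,0,0,0,0.03]' | egrep 'pos|force'; python3 -c "
from h import *
print(bot.state())"
```

```text
ee_pos: [0.5733, -0.1264, 0.1356]
contact_force: [0.1, 2.6, 11.7]
grasp_force: 25.0
ee_pos: [0.5733, -0.1264, 0.1356]
contact_force: [0.0, 2.5, 11.9]
grasp_force: 25.0
ee_pos: [0.5732, -0.1264, 0.1356]
contact_force: [-0.9, 2.1, 11.1]
grasp_force: 25.0
{'time_s': 7.25, 'q': array([-2.56741656e-01,  3.11367999e-01,  2.00018527e+00, -1.43742371e-04,
        8.29677857e-01, -3.81646865e-01]), 'joint_velocities': array([-0.00126038,  0.000636  ,  0.000289  ,  0.00238117, -0.00013164,
       -0.01732369]), 'tau': array([ -1.06649917, -57.34209538, -32.86423802,  -0.45127555,
        -0.51868223,   0.28611073]), 'ee_pos': array([ 0.57323857, -0.12643541,  0.13556162]), 'tcp_rot': array([2.07810659e+00, 2.35557824e+00, 1.06434828e-04]), 'contact_force': array([-0.9498577 ,  2.13119804, 11.10311437]), 'ft_torque': array([ 0.54218745,  0.33829408, -0.14310397]), 'grasp_force': 25.002477765083313, 'grip_width': 0.23592279046105213}
```

No gap within 0.53 rad CW. I'll rock back the other way.

```bash
python3 -m crank '[-1,0,0,0,0,0,-0.04, -1,0,0,0,0,0,-0.08, -1,0,0,0,0,0,-0.12, -1,0,0,0,0,0,-0.16, -1,0,0,0,0,0,-0.18, -1,0,0,0,0,0,-0.19, -1,0,0,0,0,0,-0.19]' | egrep 'pos|force';  python3 -m crank '[-1,0,0,0,0,0,-0.015, -1,0,0,0,0,0,-0.03, -1,0,0,0,0,0,-0.03]' | egrep 'pos|force';python3 -m crank '[-1,0,0,0,0,0,-0.015, -1,0,0,0,0,0,-0.03, -1,0,0,0,0,0,-0.03]' | egrep 'pos|force'; python3 -c "
from h import *
s=bot.state();print(s['ft_torque'],s['q'][5],s['tcp_rot'])"
```

```text
ee_pos: [0.5736, -0.1263, 0.1356]
contact_force: [1.9, 4.8, 9.2]
grasp_force: 25.0
ee_pos: [0.5736, -0.1263, 0.1356]
contact_force: [2.2, 4.9, 10.0]
grasp_force: 25.0
ee_pos: [0.5736, -0.1262, 0.1356]
contact_force: [2.5, 5.1, 9.5]
grasp_force: 25.0
[ 1.06506309 -0.29791028  0.1327018 ] -1.1685151459543441 [1.01628216e+00 2.97150346e+00 7.91922440e-04]
```

Still on the teeth, so I'll continue CCW in small steps.

```bash
python3 -m crank '[-1,0,0,0.0002,0,0,-0.015, -1,0,0,0.0002,0,0,-0.03, -1,0,0,0.0002,0,0,-0.03]' | egrep 'pos|force';  python3 -m crank '[-1,0,0,0,0,0,-0.015, -1,0,0,0,0,0,-0.03, -1,0,0,0,0,0,-0.03]' | egrep 'pos|force'; python3 -c "
from h import *
s=bot.state();print(s['ft_torque'],s['q'][5],s['time_s'])"
```

```text
ee_pos: [0.5737, -0.1262, 0.1355]
contact_force: [2.1, 5.9, 11.1]
grasp_force: 25.0
ee_pos: [0.5738, -0.1261, 0.1356]
contact_force: [2.2, 6.8, 11.0]
grasp_force: 25.0
[ 1.34920794 -0.28644198  0.16065406] -1.3570019228718961 9.625
```

```bash
python3 -m crank '[-1,0,0,0,0,0,-0.015, -1,0,0,0,0,0,-0.03, -1,0,0,0,0,0,-0.03]' | egrep 'pos|force';  python3 -c "
from h import *
s=bot.state();print(s['ft_torque'],s['q'][5],s['time_s'])"; python3 -m crank '[-1,0,0,0,0,0,-0.015, -1,0,0,0,0,0,-0.03, -1,0,0,0,0,0,-0.03]' | egrep 'pos|force'; python3 -c "
from h import *
s=bot.state();print(s['ft_torque'],s['q'][5],s['time_s'])"
```

```text
ee_pos: [0.5738, -0.1261, 0.1356]
contact_force: [3.1, 7.2, 10.6]
grasp_force: 25.0
[ 1.37247474 -0.29457711  0.18877477] -1.4512130257655458 10.0
ee_pos: [0.5738, -0.126, 0.1356]
contact_force: [3.0, 7.4, 9.9]
grasp_force: 25.0
[ 1.49700301 -0.38109627  0.18274163] -1.5454960356753198 10.375
```

Swept 1.16 rad with no mesh, and the torque is near 0.2 N m, so the dial may be dragging along. I'll check the pin.

```bash
python3 - <<'E'
from h import *
a=optics.get_image('wrist')[:,:,::-1]; b=optics.get_image('side')[:,:,::-1]
cv2.imwrite('pics/w3.png',np.hstack([cv2.resize(a[120:330,180:420],(400,350),interpolation=cv2.INTER_CUBIC),cv2.resize(b[190:295,270:390],(400,350),interpolation=cv2.INTER_CUBIC)]))
c=np.load('axis.npy');c[:2]=.5735,-.1258
h=cv2.cvtColor(a,cv2.COLOR_BGR2HSV)
m=cv2.inRange(h,(7,180,130),(19,255,255));n,l,s,ce=cv2.connectedComponentsWithStats(m)
for i in range(1,n):
    if s[i,4]>15:
        d=atz('wrist',ce[i],.104)-c
        if np.hypot(*d[:2])<.1: print(s[i],ce[i],np.hypot(*d[:2]),np.arctan2(d[1],d[0]))
E
```

```text
[338 235  18   7 114] [346.35964912 237.92982456] 0.04536200016622528 1.344297464255171
[358 234  12  14 121] [363.32231405 241.43801653] 0.05733948743553171 1.2868300118479863
[228 285   5  17  41] [230.24390244 293.02439024] 0.05523861417238368 -1.025439880092267
[228 313   4  12  29] [229.55172414 319.17241379] 0.07415779198969187 -0.8359346726322733
```

View pics/w3.png

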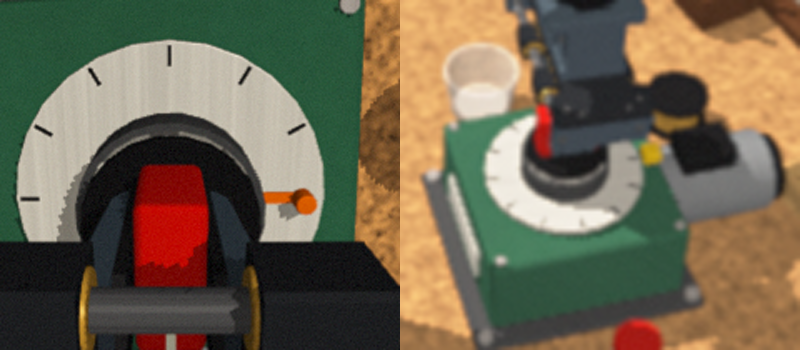

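The left half shows the pin at (303,201) in the crop, now at 1.29 rad. Tooth friction dragged the dial CCW while I pressed. I'll turn with much lighter pressure and press only while the knob stands still.

```bash
cat > s.py <<'E'
from h import *
s=bot.state();print('t',round(s['time_s'],2),'z',s['ee_pos'][2].round(5),'F',s['contact_force'].round(1),'Mz',s['ft_torque'][2].round(3),'q6',s['q'][5].round(3))
E
python3 -m crank '[-1,0,0,-0.0007,0,0,0, -1,0,0,-0.0007,0,0,0]' >/dev/null; python3 s.py
python3 -m crank '[-1,0,0,0,0,0,0.016, -1,0,0,0,0,0,0.032, -1,0,0,0,0,0,0.032]' >/dev/null; python3 s.py
python3 -m crank '[-1,0,0,0.0007,0,0,0, -1,0,0,0.0007,0,0,0]' >/dev/null; python3 s.py
```

```text
t 10.72 z 0.13563 F [5.8 7.1 6.2] Mz 0.093 q6 -1.545
t 11.1 z 0.13562 F [4.7 5.7 6.6] Mz -0.107 q6 -1.443
t 11.35 z 0.13558 F [ 1.6  7.  11.7] Mz -0.19 q6 -1.444
```

```bash

python3 -m crank '[-1,0,0,-0.001,0,0,0, -1,0,0,-0.001,0,0,0.016, -1,0,0,-0.001,0,0,0.032, -1,0,0,-0.001,0,0,0.032]' >/dev/null; python3 s.py
python3 -m crank '[-1,0,0,0.001,0,0,0, -1,0,0,0.001,0,0,0]' >/dev/null; python3 s.py
python3 -m crank '[-1,0,0,-0.001,0,0,0, -1,0,0,-0.001,0,0,0.016, -1,0,0,-0.001,0,0,0.032, -1,0,0,-0.001,0,0,0.032]' >/dev/null; python3 s.py
python3 -m crank '[-1,0,0,0.001,0,0,0, -1,0,0,0.001,0,0,0]' >/dev/null; python3 s.py
```

```text
t 11.85 z 0.13563 F [4.4 4.4 3.6] Mz -0.039 q6 -1.343
t 12.1 z 0.13551 F [ 2.9  6.3 10.9] Mz -0.138 q6 -1.344
t 12.6 z 0.13562 F [4.2 5.4 2.5] Mz -0.047 q6 -1.242
t 12.85 z 0.1353 F [3.1 4.8 7.3] Mz 0.014 q6 -1.243
```

The force and height both fell on that last press, so it may be over a gap. I'll press a bit further.

```bash

python3 -m crank '[-1,0,0,0.0005,0,0,0, -1,0,0,0.0005,0,0,0]' >/dev/null; python3 s.py
python3 -m crank '[-1,0,0,0.0006,0,0,0, -1,0,0,0.0006,0,0,0]' >/dev/null; python3 s.py
```

```text
t 13.1 z 0.13517 F [ 2.8  5.2 10.6] Mz -0.022 q6 -1.243
t 13.35 z 0.13501 F [ 2.5  6.1 12.7] Mz -0.001 q6 -1.243
```

```bash

python3 -m crank '[-1,0,0,0,0,0,0.01, -1,0,0,0,0,0,0.01]' >/dev/null; python3 s.py
python3 -m crank '[-1,0,0,0.0005,0,0,0.006, -1,0,0,0.0005,0,0,0.006]' >/dev/null; python3 s.py
python3 -m crank '[-1,0,0,0.0005,0,0,0, -1,0,0,0.0005,0,0,0]' >/dev/null; python3 s.py
```

```text
t 13.6 z 0.13453 F [5.1 3.8 3.8] Mz -0.176 q6 -1.211
t 13.85 z 0.13405 F [4.9 4.6 3.2] Mz -0.047 q6 -1.193
t 14.1 z 0.13379 F [5.3 3.7 3.5] Mz -0.032 q6 -1.193
```

The force is only sliding friction now and it is going down: meshed. Pushing home.

```bash

python3 -m crank '[-1,0,0,0.002,0,0,0, -1,0,0,0.004,0,0,0, -1,0,0,0.006,0,0,0, -1,0,0,0.007,0,0,0,-1,0,0,0.007,0,0,0]' >/dev/null; python3 s.py
python3 -m crank '[-1,0,0,0.001,0,0,0, -1,0,0,0.002,0,0,0, -1,0,0,0.0025,0,0,0, -1,0,0,0.0025,0,0,0]' >/dev/null; python3 s.py
python3 -m crank '[-1,0,0,0.0006,0,0,0, -1,0,0,0.0006,0,0,0]' >/dev/null; python3 s.py
```

```text
t 14.72 z 0.12964 F [5.5 3.8 4.5] Mz -0.087 q6 -1.193
t 15.22 z 0.12825 F [4.2 4.8 5.2] Mz -0.084 q6 -1.193
t 15.47 z 0.12791 F [4.2 4.3 6.5] Mz -0.152 q6 -1.193
```

```bash

python3 -m crank '[-1,0,0,0.0006,0,0,0, -1,0,0,0.0006,0,0,0]' >/dev/null; python3 s.py
python3 -m crank '[-1,0,0,0.0006,0,0,0, -1,0,0,0.0006,0,0,0]' >/dev/null; python3 s.py
python3 - <<'E'
from h import *
a=optics.get_image('wrist'); cv2.imwrite('pics/w4.png',a[:,:,::-1])
c=np.array([.5735,-.1258,0])
h=cv2.cvtColor(a,cv2.COLOR_RGB2HSV)
m=cv2.inRange(h,(7,180,130),(19,255,255));n,l,s,ce=cv2.connectedComponentsWithStats(m)
for i in range(1,n):
    if s[i,4]>15:
        d=atz('wrist',ce[i],.104)-c
        if np.hypot(*d[:2])<.1: print(s[i],ce[i],np.hypot(*d[:2]),np.arctan2(d[1],d[0]))
E
```

```text
t 15.72 z 0.12764 F [4.4 4.6 6.4] Mz -0.168 q6 -1.193
t 15.97 z 0.12756 F [ 1.4  5.7 11.6] Mz -0.188 q6 -1.193
[357 210  13  16 148] [362.78378378 217.7972973 ] 0.05694317452266544 1.2883550988011774
[333 214  22  14 140] [343.9        220.79285714] 0.04474981284983055 1.3400109131314244
[228 283   5  19  33] [230.18181818 292.24242424] 0.050322734896145735 -1.429060542123742
```

Home: hard stop at 12.1 mm with 11.6 N, and the pin is still at 1.288 rad. Easing off slightly, then turning CW about 1.38 rad.

```bash

python3 -m crank '[-1,0,0,-0.0004,0,0,0.02, -1,0,0,-0.0004,0,0,0.045, -1,0,0,-0.0004,0,0,0.07, -1,0,0,-0.0004,0,0,0.095, -1,0,0,-0.0004,0,0,0.12, -1,0,0,-0.0004,0,0,0.145, -1,0,0,-0.0004,0,0,0.17, -1,0,0,-0.0004,0,0,0.195, -1,0,0,-0.0004,0,0,0.22, -1,0,0,-0.0004,0,0,0.22]' >/dev/null; python3 s.py
python3 -m crank '[-1,0,0,0,0,0,0.025, -1,0,0,0,0,0,0.05, -1,0,0,0,0,0,0.075, -1,0,0,0,0,0,0.1, -1,0,0,0,0,0,0.125, -1,0,0,0,0,0,0.15, -1,0,0,0,0,0,0.175, -1,0,0,0,0,0,0.2, -1,0,0,0,0,0,0.22, -1,0,0,0,0,0,0.22]' >/dev/null; python3 s.py
cat > pin.py <<'E'
from h import *
import sys
a=optics.get_image('wrist'); cv2.imwrite(sys.argv[1],a[:,:,::-1])
c=np.array([.5735,-.1258,0])
h=cv2.cvtColor(a,cv2.COLOR_RGB2HSV)
for nm,lo,hi,z in [('org',(7,180,130),(19,255,255),.106),('yel',(22,180,150),(34,255,255),.1)]:
  m=cv2.inRange(h,lo,hi);n,l,s,ce=cv2.connectedComponentsWithStats(m)
  for i in range(1,n):
    if s[i,4]>15:
        d=atz('wrist',ce[i],z)-c
        if np.hypot(*d[:2])<.12: print(nm,s[i],ce[i],np.hypot(*d[:2]).round(4),np.arctan2(d[1],d[0]).round(3))
E
python3 pin.py pics/w5.png
```

```text
t 17.27 z 0.12754 F [-0.5  2.1 10.9] Mz 0.033 q6 -0.501
t 18.52 z 0.12752 F [-3.7  2.9 12.6] Mz 0.052 q6 0.19
org [328 198  36  22 321] [348.17133956 207.75700935] 0.0506 0.118
org [330 285   6  21  54] [332.5        295.25925926] 0.051 -1.239
org [331 313   5  20  49] [333.12244898 322.14285714] 0.0693 -1.447
yel [378 205  29  27 548] [393.19343066 218.55839416] 0.077 -0.21
```

```bash

python3 -m crank '[-1,0,0,-0.0003,0,0,0.02, -1,0,0,-0.0003,0,0,0.04, -1,0,0,-0.0003,0,0,0.06, -1,0,0,-0.0003,0,0,0.08, -1,0,0,-0.0003,0,0,0.086, -1,0,0,-0.0003,0,0,0.086]' >/dev/null; python3 s.py; python3 pin.py pics/w6.png
python3 -c "
import cv2
cv2.imwrite('pics/w6c.png',cv2.resize(cv2.imread('pics/w6.png')[120:300,220:460],(800,600),interpolation=cv2.INTER_CUBIC))"
```

```text
t 19.32 z 0.12752 F [-3.6  3.9 11.8] Mz 0.169 q6 0.46
org [328 197  36  23 320] [347.88125  207.515625] 0.0505 -0.148
org [330 286   6  27  57] [331.8245614  296.94736842] 0.0518 -1.534
org [330 315   6  18  55] [332.41818182 324.16363636] 0.0706 -1.736
yel [368 176  33  30 609] [384.55172414 190.08210181] 0.0769 -0.208
```

View pics/w6c.png

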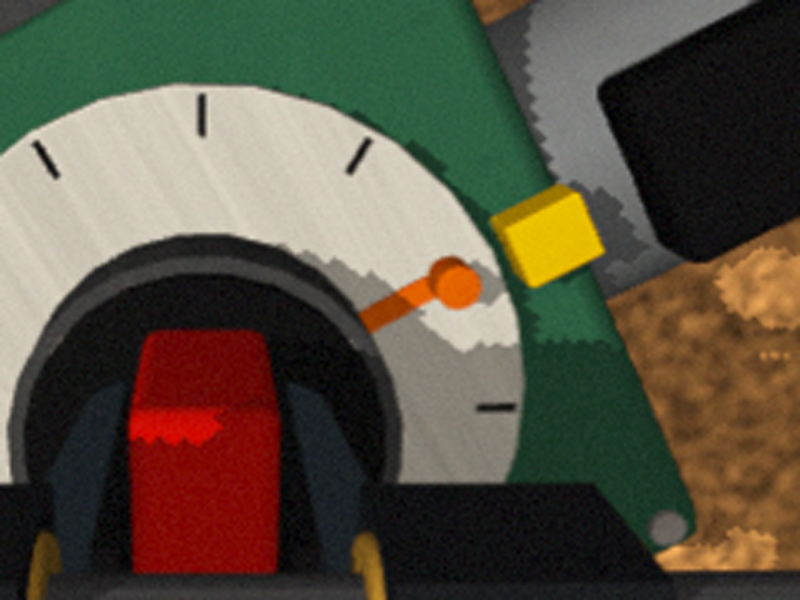

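The crop shows the pin top at (456,282) and the yellow block at (548,238), so the pin is nearly in line. Computing the residual.

```bash
python3 - <<'E'
from h import *
u=lambda x,y:(x/800*240+220,y/600*180+120)
for c in ([.5735,-.1258,0],[.574,-.1261,0],[.5732,-.1262,0]):
    for nm,p,z in [('pin',(455,277),.108),('pin mid',(456,283),.106),('mark top',(543,224),.106)]:
        d=atz('wrist',u(*p),z)-c; print(nm,np.hypot(*d[:2]).round(4),np.arctan2(d[1],d[0]).round(3))
print(bot.state()['time_s'])
E
```

```text
pin 0.0564 -0.143
pin mid 0.0562 -0.176
mark top 0.0757 -0.152
pin 0.0559 -0.139
pin mid 0.0556 -0.172
mark top 0.0751 -0.149
pin 0.0567 -0.135
pin mid 0.0564 -0.168
mark top 0.0759 -0.146
19.375
```

```bash

python3 -m crank '[-1,0,0,0,0,0,0.006, -1,0,0,0,0,0,0.011, -1,0,0,0,0,0,0.011]' >/dev/null; python3 s.py
python3 -m crank '[-1,0,0,-0.0004,0,0,-0.008, -1,0,0,-0.0004,0,0,-0.008]' >/dev/null; python3 s.py
python3 -m crank '[-0.4,0,0,0,0,0,0, 0,0,0,0,0,0,0, 0.5,0,0,0,0,0,0, 1,0,0,0,0,0,0, 1,0,0,0,0,0,0, 1,0,0,0,0,0,0]'; python3 s.py
```

```text
t 19.75 z 0.1275 F [-3.9  3.1 12.1] Mz 0.183 q6 0.494
t 20.0 z 0.12754 F [-2.2  4.   8.4] Mz 0.015 q6 0.469
time_s: 20.75
ee_pos: [0.573, -0.1263, 0.1273]
tcp_rot: [-2.865, -1.288, 0.0]
contact_force: [0.1, 0.6, -0.1]
grip_width: 0.819
grasp_force: 0.0
t 20.75 z 0.12732 F [ 0.1  0.6 -0.1] Mz -0.036 q6 0.469
```

Released cleanly. Rising and looking.

```bash

python3 -m crank '[1,0,0,-0.08,0,0,0, 1,0,0,-0.15,0,0,0, 1,0,0,-0.22,0,0,0, 1,-0.1225,0,-0.22,0,0,0, 1,-0.1225,0,-0.22,0,0,0, 1,-0.1225,0,-0.22,0,0,0,1,-0.1225,0,-0.22,0,0,0]'; python3 pin.py pics/w7.png
python3 -c "
import cv2
cv2.imwrite('pics/w7c.png',cv2.resize(cv2.imread('pics/w7.png')[20:230,180:460],(800,600),interpolation=cv2.INTER_CUBIC))"
```

```text
time_s: 21.62
ee_pos: [0.5247, -0.1808, 0.2591]
tcp_rot: [-2.865, -1.289, 0.0]
contact_force: [0.6, 0.2, 0.3]
grip_width: 1.0
grasp_force: 0.0
org [315  97  20  15 118] [325.83898305 103.6779661 ] 0.0505 -0.203
yel [339  82  20  19 230] [348.79130435  91.24347826] 0.0768 -0.215
```

View pics/w7c.png

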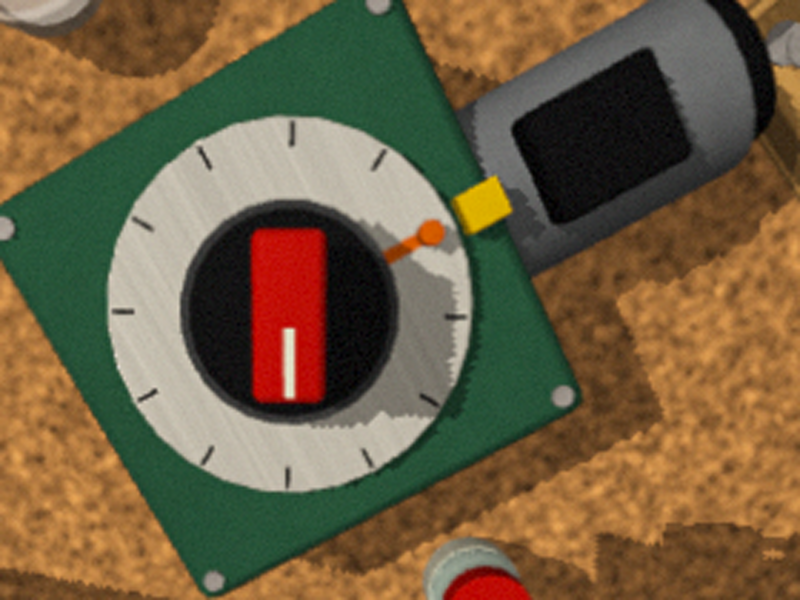

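The pin at (432,233) lines up with the yellow block at (483,205), and the knob looks seated. Checking the number.

```bash
python3 - <<'E'
from h import *
C=optics.get_calibration('wrist')
u=lambda p:(p[0]/800*280+180,p[1]/600*210+20)
S=[atz('wrist',u(p),.09) for p in [(378,3),(563,397),(213,581),(5,228)]]
c=np.mean(S,0);e=S[0]-S[3]+S[1]-S[2];f=S[0]-S[1]+S[3]-S[2]
print(c,'yaw',np.arctan2(e[1],e[0]),np.arctan2(f[1],f[0])-np.pi/2)
for z in(.105,.108):
    d=atz('wrist',u((432,233)),z)-c;print('pin',np.hypot(*d[:2]),np.arctan2(d[1],d[0]))
for z in(.1,.106):
    d=atz('wrist',u((483,206)),z)-c;print('mark',np.hypot(*d[:2]),np.arctan2(d[1],d[0]))
d=atz('wrist',u((289,316)),.162)-c;print('bar off',d)
E
```

```text
[ 0.57325468 -0.12604267  0.09      ] yaw -0.22401518221207117 -0.2248018561980576
pin 0.056429413313241916 -0.21304286670014647
pin 0.0559447780106842 -0.21206999387592324
mark 0.07689566579615975 -0.22254623561945736
mark 0.07556872387875022 -0.22111891385238128
bar off [0.00052034 0.00074421 0.072     ]
```

The pin is within about 0.01 rad (0.6 mm) of the mark. Handing in.

```bash
python3 -c "
from workcell import finish_job
print(finish_job())"
```

```text
the job is handed in; nothing more can be done
None
```

I handed the job in with the knob fully home and in gear, the orange pin within about 0.01 rad (0.6 mm) of the yellow mark, and the arm clear; pressure peaked at about 15 N, and before meshing, tooth friction dragged the dial (only ever turned through the knob) about 0.73 rad counter-clockwise, which the final clockwise turn made up.

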